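# Close the gear case: hook the cover's tongue, swing it shut

### The job

Close the open gear case with the cover that has a tongue: hold it tilted, tongue end down by about 15 degrees or more, push the tongue in under the case's steel ledge, then swing its other end down until the cover lies flat and fully home in its recess, and let go of it. Leave the plain cover without a tongue where it is.

Things in the scene. Friction and masses are not known exactly. Their poses are not given: they have to be found in the camera images.
- case: Open-topped grey gear case fixed to the bench, 190 (x) x 160 (y) x 75 mm high; origin at the centre of its underside, z up. Steel ledge on its -x end (turned roughly to the robot): 6 mm plate, full width, x = -95 to -52 mm, underside z = 69, top z = 75 mm. Kerb 15 mm thick, top z = 69 mm, round the +x end and sides. Between the rails nothing above z = 36 mm, under the ledge too.
- seat (a point): Point of the case at x = 13, y = 0, z = 60 mm: the cover's origin when home; case axes. Recess: rails at z = 60 mm along both sides (|y| = 41 to 63) and the +x end; it runs from case x = -78 (end wall under the ledge) to the +x kerb at 80 and |y| up to 63 mm. Play about 7 mm each way in x, 8 in y. Ledge edge to kerb is 132 mm: the 142 mm cover enters only tilted, tongue first.
- cover: The cover to fit: loose aluminium plate 120 (x) x 110 (y) x 5 mm, 0.2 kg, flat on the bench; a tongue in its plane, 60 mm wide, 22 long, 5 thick, stands out from the middle of its -x edge (roughly towards the robot). Upright black bar handle at the middle: 14 mm thick (x), 60 long (y), z = 5 to 40 mm. Origin at the centre of the 120 x 110 underside, below the handle, z up.
- tongue_tip (a point): Middle of the end face of the cover's tongue, at x = -82, y = 0, z = 2.5 mm of the cover; axes as the cover's.
- plain_cover: A bystander: the same plate (120 x 110 x 5 mm) and handle, but with no tongue. Origin at the centre of its underside. To be left where it lies.
Things that resemble listed ones, but are neither listed nor needed, are in the scene too. What is shaped like the cover but red is not meant. There is more than one size of the case; the job needs the largest.

How it is judged (in metres and radians):
On the way:
1. the tongue is under the ledge while the cover is tilted, by more than 7 degrees, its tip at least 4 mm in and below the ledge (x of tongue_tip in the frame of case between -0.085 and -0.056 m and y of tongue_tip in the frame of case between -0.045 and 0.045 m and z of tongue_tip in the frame of case between 0.02 and 0.068 m and angle between cover's own z axis and vertical above 0.12 rad), for 0.1 s.
At the end, for the whole second after the job is handed in: The cover lies at rest and level (within 2.5 degrees) on the rails of the recess (its underside within 3 mm of them), its tongue at least 6 mm under the ledge, within 25 mm of centre sideways and 11 degrees of square; the plain cover is within 30 mm of where it began (x of tongue_tip in the frame of case between -0.085 and -0.058 m and y of tongue_tip in the frame of case between -0.025 and 0.025 m and z of tongue_tip in the frame of case between 0.057 and 0.066 m and z of cover in the frame of case between 0.056 and 0.063 m and angle between cover's own z axis and vertical below 0.045 rad and angle between the x axis of cover and the x axis of case, either way round below 0.2 rad and linear speed of cover below 0.02 m/s and distance of plain_cover from where it was at the start of the episode below 0.03 m); the robot touches nothing.
It fails at once if the plain cover is moved more than 30 mm (distance of plain_cover from where it was at the start of the episode above 0.03 m).
It also fails if it takes over 42 s, if anything falls off the work surface, if the arm or the gripper's body presses on something with over 40 N, if the wrist force passes 120 N, or if a joint passes its speed limit or range.

### The arm

A 6-joint arm with a two-finger parallel gripper is mounted at the origin on the work surface. World frame = base frame: x ahead of the robot, y to its left, z up, the work surface at z = 0. Lengths are in mm, angles in rad, forces in N, time in s.
With the tool pointing down it reaches from about 150 to 775 mm from the base axis. Payload 6.1 kg.
Tool frame: the origin (TCP) lies at the very end of the fingers, on their centre line; the grasp point (between the pads) lies 19 mm behind it; z points along the fingers, y is the line along which they close (so a half turn about z gives the same grasp; the last joint's range is limited). The gripper opens to 85 mm and grips with 20 to 120 N. Pads are 22 mm wide; open, the fingers measure 114 mm over their backs; the gripper's body (76 mm by 85 mm) begins 54 mm behind the grasp point. The pads swing forward as they close: fully open they stand 13 mm farther back than shut.
Start: joints at [1.293, 0.126, -0.04, 1.405, 0, 1.571], TCP at [143.97, 504.857, 231.295] pointing down, gripper open.
Joint ranges: [-2.72, 2.72], [-0.95, 1.95], [-1.27, 1.35], [-1.78, 2.02], [-1.46, 1.47], [-3.14, 3.14]. Speed limits (rad/s): [2.39, 2.39, 3.01, 3.14, 3.14, 3.14].

### API

Orientations are given as a 3x3 rotation matrix whose columns are the frame's x, y, z axes.
In Python, from plant import ctrl, grab_frame, get_calibration, nets gives the robot as it stands.
- The arm moves only by the shell command python3 -m pendant 'ROWS' [FORCE]. ROWS is a JSON object of lists of equal length, an entry for each row: "hand": the finger opening in mm, from 0 to 85.4; "delta_pos": the shift along the tool's x, y, z in mm, a list of three; "turn": the turn about the tool's z in rad. In form: {"hand": [hand, ...], "delta_pos": [[x, y, z], ...], "turn": [turn, ...]}. A call has 1 to 12 rows; each row shifts and turns the commanded pose from where the row before left it, along the tool's axes as they then stand; what a row does not reach is not made up. A row lasts 1/8 s, in which the tool goes at most 62.5 mm and 10.7 degrees, less where a joint would pass 70% of its speed; a pose out of reach is approached as far as the arm can. A call with a gripper value outside its range is refused whole. The fingers move at their own pace and stop on an object; FORCE is the grip in N (left out, the last holds). Time passes only in rows, so rows that do not move let the fingers close. It gives the time, the measured TCP pose, the force, the opening and the grip force at its end, in the units of the state.
- ctrl.get_state(): the state, without advancing time (a new reading comes with each control period).
- grab_frame(name): name is "side" or "top"; returns the picture (420x560x3 uint8, red, green, blue); there is no depth.
- get_calibration(name): a dict with "fx", "fy", "cx", "cy" (pixels), "extrinsics" (4x4, takes a point from camera to world coordinates). Camera axes: x right, y up, looking along -z (the intrinsics and any distortion apply to the point x, -y, -z); pixel columns grow to the right and rows downward; lengths in mm; the calibration is good to about 2 mm. A picture is of the moment at which its call begins. get_calibration takes no time and is no camera call.
- ctrl.hand_in(): hands the job in; it is judged then, once.
Trained networks look in the newest picture that a camera, given by its name, has taken for a name from the list of things; names that differ only in an ending like _2 or _b are one class to them, and where a whole thing is asked for, a point or a joint stands for the part that bears it (a point fixed in the world has none). Each returns a list of dicts, best first, with "confidence" (0 to 1); they miss things now and then, are a little off and sometimes report something else, mostly with a low value. They report only what shows in the picture. A call takes as long as a camera call. They do not tell look-alikes from the thing itself.
- nets.recognise(camera, query): "extent" ([left, top, right, bottom] in pixels, round what is visible of it).
The state is a dict: "clock": time; "q": joint angles; "joint_vel": joint speeds; "joint_torque": joint torques, N m; "tcp_pos": TCP position; "eef_rot": TCP orientation; "force": force on the tool from outside, world axes, zero at the start; "ft_torque": the same for the moment, N m; "finger_gap": opening from 0.0 (shut) to 1.0 (fully open); "grip_force": force on a finger pad.
Only numpy, scipy, OpenCV 4.12 (cv2) and the standard library are available. Lean on these libraries where they do the work, as an engineer would, in place of code of your own. Each camera call takes 0.05 s, during which the arm holds its last target. There are 200 camera calls.

## Working session

There is one attempt and no reset: what is moved stays moved. The work goes in short steps, Python scripts to look and compute and a shell command to move; the robot and the scene stay as the last step left them, time stands still between calls to the robot, and variables do not carry over. Pictures are saved under pics/ and viewed, at most 12 in all, crops included, and the job is handed in when it is done.

```bash
ls; mkdir -p pics; python3 - <<'E'
from plant import ctrl, grab_frame, get_calibration, nets
import cv2,numpy as np
np.set_printoptions(precision=3,suppress=True)
for c in("top","side"):
    im=grab_frame(c); cv2.imwrite(f"pics/{c}0.png",im[:,:,::-1]); k=get_calibration(c); print({a:(np.array(b) if a=="extrinsics" else b) for a,b in k.items()})
    for q in("case","cover","plain_cover"):
        print(c,q,[(np.round(d["extent"]).tolist(),round(d["confidence"],2)) for d in nets.recognise(c,q)])
s=ctrl.get_state();print(s["clock"],s["tcp_pos"],np.array(s["eef_rot"]))
E
```

```text
pics
{'fx': 412.2464641126599, 'fy': 412.2464641126599, 'cx': 274.3416432582371, 'cy': 208.6641229913153, 'extrinsics': array([[  -0.002,    0.99 ,   -0.139,  290.666],
       [  -1.   ,   -0.005,   -0.018,   41.61 ],
       [  -0.019,    0.139,    0.99 , 1224.877],
       [   0.   ,    0.   ,    0.   ,    1.   ]])}
top case [([131.0, 262.0, 188.0, 319.0], 0.81), ([178.0, 120.0, 244.0, 199.0], 0.71), ([111.0, 191.0, 166.0, 244.0], 0.61)]
top cover [([388.0, 116.0, 431.0, 153.0], 0.96), ([388.0, 240.0, 444.0, 296.0], 0.88), ([275.0, 143.0, 316.0, 191.0], 0.72)]
top plain_cover [([361.0, 177.0, 406.0, 225.0], 0.87)]
{'fx': 490.9440887943239, 'fy': 490.9440887943239, 'cx': 279.84706949528174, 'cy': 211.48106995834107, 'extrinsics': array([[   0.921,    0.301,   -0.248,  172.133],
       [  -0.39 ,    0.714,   -0.582, -675.54 ],
       [   0.002,    0.632,    0.775, 1027.905],
       [   0.   ,    0.   ,    0.   ,    1.   ]])}
side case [([117.0, 136.0, 185.0, 190.0], 0.9), ([248.0, 125.0, 333.0, 195.0], 0.77), ([184.0, 101.0, 244.0, 146.0], 0.56)]
side cover [([234.0, 361.0, 314.0, 418.0], 0.97), ([404.0, 299.0, 469.0, 363.0], 0.97), ([293.0, 206.0, 355.0, 246.0], 0.86)]
side plain_cover [([299.0, 293.0, 368.0, 356.0], 0.81)]
0.4 [143.941 504.796 231.168] [[-0.962  0.274 -0.   ]
 [ 0.274  0.962 -0.   ]
 [ 0.    -0.    -1.   ]]
```

View pics/top0.png

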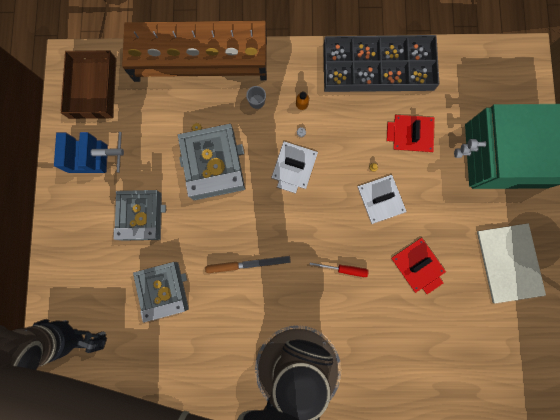

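View pics/side0.png

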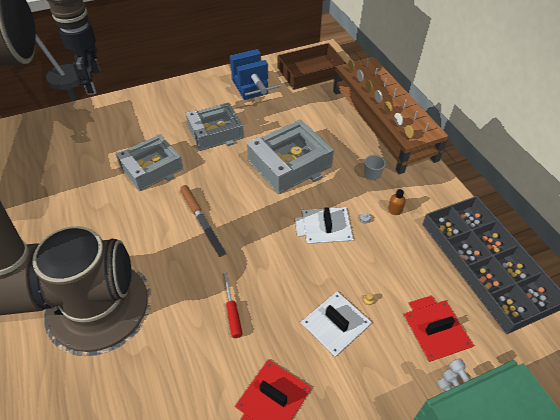

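The top picture shows the largest case at about (211,160) with its ledge toward the robot. The white cover with a tongue is at (295,165), its tongue at (289,185), and the plain white cover is at (382,198). The side picture shows the same things: case (290,157), cover (328,224), plain cover (337,322).

I'll zoom in for the corner pixels.

```bash
python3 - <<'E'
import cv2,numpy as np
t=cv2.imread("pics/top0.png")[115:205,170:330]; s=cv2.imread("pics/side0.png")[115:250,240:360]
cv2.imwrite("pics/topz.png",cv2.resize(t,None,fx=5,fy=5,interpolation=cv2.INTER_CUBIC))
cv2.imwrite("pics/sidez.png",cv2.resize(s,None,fx=4.4,fy=4.4,interpolation=cv2.INTER_CUBIC))
E
```

```text
(no output)
```

View pics/topz.png

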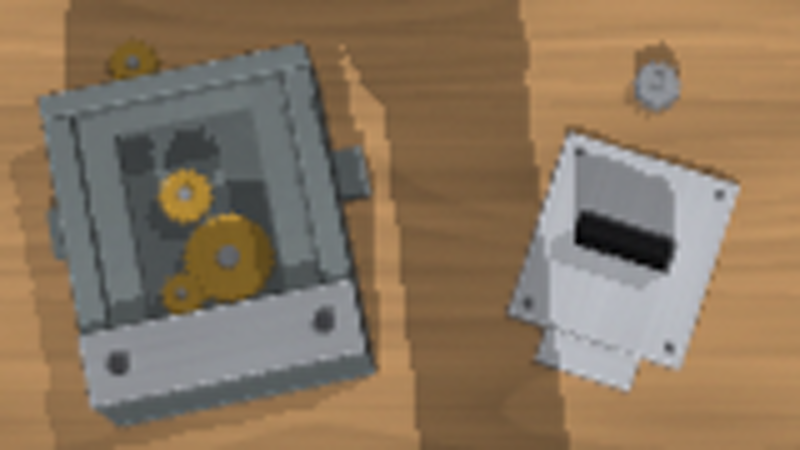

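View pics/sidez.png

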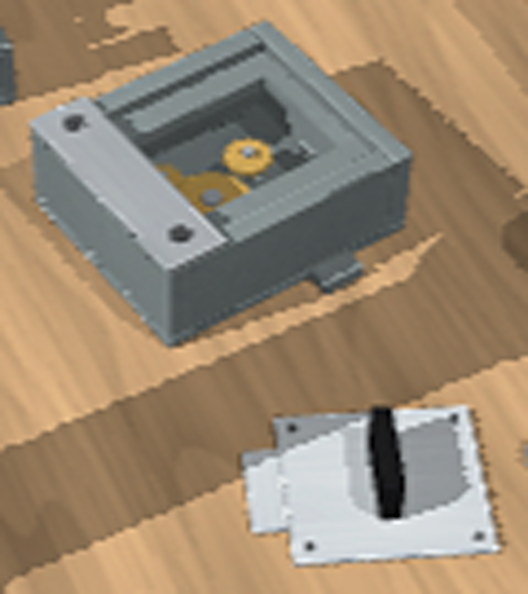

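The crops give clear corners of the case's ledge and kerb and of the cover and its tongue in both views. Next I'll fit the poses.

```bash
cat > fit.py <<'E'
import numpy as np
from plant import get_calibration
from scipy.optimize import least_squares
def proj(c,P):
    k=get_calibration(c); E=np.array(k["extrinsics"]); p=(np.asarray(P)-E[:3,3])@E[:3,:3]
    return np.c_[k["cx"]+k["fx"]*p[:,0]/-p[:,2], k["cy"]-k["fy"]*p[:,1]/-p[:,2]]
def place(v,M):
    c,s=np.cos(v[2]),np.sin(v[2]); M=np.asarray(M,float); return np.c_[v[0]+c*M[:,0]-s*M[:,1],v[1]+s*M[:,0]+c*M[:,1],M[:,2]]
E
python3 - <<'E'
from fit import *
np.set_printoptions(precision=2,suppress=True)
Z={"top":(5,170,115),"side":(4.4,240,115)}
D={"case":{"top":[(92,406,-95,80,75),(366,355,-95,-80,75),(80,335,-52,80,75),(350,283,-52,-80,75),(40,98,95,80,69),(303,44,95,-80,69),(125,425,-95,80,0),(376,372,-95,-80,0)],
"side":[(32,122,-95,80,75),(88,97,-52,80,75),(228,240,-52,-80,75),(170,270,-95,-80,75),(172,345,-95,-80,0),(410,157,95,-80,69),(265,22,95,80,69)]},
"cover":{"top":[(573,130,60,55,5),(740,183,60,-55,5),(682,370,-60,-55,5),(510,315,-60,55,5),(630,390,-82,-30,5),(537,362,-82,30,5)],
"side":[(277,417,-60,55,5),(465,405,60,55,5),(500,548,60,-55,5),(295,563,-60,-55,5),(243,452,-82,30,5),(253,533,-82,-30,5)]}}
for n,d in D.items():
    def res(v,cs=("top","side")):
        r=[]
        for c in cs:
            a=np.array(d[c],float); f,ox,oy=Z[c]; r.append(proj(c,place(v,a[:,2:]))-((a[:,:2]+.5)/f-.5+[ox,oy]))
        return np.concatenate(r)
    for cs in(("top","side"),("top",),("side",)):
        o=least_squares(lambda v:res(v,cs).ravel(),[300,100,0]); print(n,cs,o.x,"rms",np.sqrt(np.mean(o.fun**2)))
    
E
```

```text
case ('top', 'side') [597.8  249.81   0.2 ] rms 0.7024968750458044
case ('top',) [598.01 248.8    0.2 ] rms 0.6070674562609052
case ('side',) [597.86 251.6    0.2 ] rms 0.6784021423941948
cover ('top', 'side') [597.16   3.29  -0.32] rms 0.4650344186280592
cover ('top',) [597.3    1.7   -0.32] rms 0.29530699062711646
cover ('side',) [597.34   4.98  -0.31] rms 0.293196660282109
```

```bash
cat > go.py <<'E'
import sys,numpy as np
from plant import ctrl
CASE=(597.8,249.8,.20); COVER=(597.2,3.3,-.32)
def go(frame,x,y,z,dyaw=0):
    s=ctrl.get_state(); R=np.array(s["eef_rot"]); p=np.array(s["tcp_pos"])
    c,sn=np.cos(frame[2]),np.sin(frame[2]); t=np.array([frame[0]+c*x-sn*y,frame[1]+sn*x+c*y,z])
    a=np.arctan2(R[1,1],R[0,1]); w=frame[2]+np.pi/2+dyaw-a; w=(w+np.pi/2)%np.pi-np.pi/2
    turn=-w; C,S=np.cos(turn),np.sin(turn); R2=R@np.array([[C,-S,0],[S,C,0],[0,0,1]])
    print("t",s["clock"],"q",np.round(s["q"],2),"tcp",np.round(p,1),"z",np.round(R[:,2],3),"F",np.round(s["force"],1),"T",np.round(s["ft_torque"],2),"gap",round(s["finger_gap"],2),"grip",round(s["grip_force"],1)); print("turn",round(turn,3),"then",np.round(R2.T@(t-p),1),"(untwisted",np.round(R.T@(t-p),1),") here in frame",np.round([c*(p[0]-frame[0])+sn*(p[1]-frame[1]),-sn*(p[0]-frame[0])+c*(p[1]-frame[1]),p[2]],1))
if __name__=="__main__": go({"case":CASE,"cover":COVER}[sys.argv[1]],*map(float,sys.argv[2:]))
E
python3 go.py cover 0 0 130
```

```text
t 0.4 q [ 1.29  0.13 -0.04  1.41  0.    1.57] tcp [143.9 504.8 231.2] z [-0. -0. -1.] F [ 0.8 -0.2  0.1] T [-0.05  0.06 -0.01] gap 1.0 grip 0.0
turn 0.042 then [-588.  -333.4  101.3] (untwisted [-573.4 -357.9  101.3] ) here in frame [-588.   333.5  231.2]
```

```bash
python3 -m pendant '{"hand":[85,85,85,85,85,85,85,85,85,85,85,85],"delta_pos":[[0,0,0],[-53,-30,0],[-53,-30,0],[-53,-30,0],[-53,-30,0],[-53,-30,0],[-53,-30,0],[-53,-30,0],[-53,-30,10],[-53,-30,30],[-53,-30,30],[-53,-30,30]],"turn":[0.042,0,0,0,0,0,0,0,0,0,0,0]}' 30; python3 go.py cover 0 0 60
```

```text
clock: 1.9
tcp_pos: [585.1, 17.4, 137.7]
eef_rot: [[-0.949, 0.315, 0.001], [0.315, 0.949, 0.0], [-0.001, 0.0, -1.0]]
force: [0.5, 0.5, 0.1]
finger_gap: 0.989
grip_force: 0.0
t 1.9 q [ 0.03  0.25 -0.09  1.23  0.    0.35] tcp [585.1  17.4 137.7] z [ 0.001  0.    -1.   ] F [0.5 0.5 0.1] T [ 0.02 -0.01 -0.02] gap 0.99 grip 0.0
turn -0.0 then [-15.9  -9.6  77.7] (untwisted [-15.9  -9.6  77.7] ) here in frame [-15.9   9.6 137.7]
```

```bash
python3 -m pendant '{"hand":[85,85,85],"delta_pos":[[-5,-3,35],[0,0,30],[0,0,0]],"turn":[0,0,0]}'; python3 - <<'E'
from plant import *
import cv2,numpy as np
a=grab_frame("side")[170:270,270:390]; b=grab_frame("top")[110:210,230:350]
cv2.imwrite("pics/g1.png",cv2.resize(np.hstack([a,b]),None,fx=3.3,fy=3.3,interpolation=cv2.INTER_CUBIC)[:,:,::-1])
E
python3 go.py cover 0 0 6
```

```text
clock: 2.28
tcp_pos: [585.8, 14.3, 70.9]
eef_rot: [[-0.949, 0.315, -0.005], [0.315, 0.949, -0.0], [0.005, -0.002, -1.0]]
force: [-0.4, 0.6, 0.0]
finger_gap: 0.993
grip_force: 0.0
t 2.375 q [ 0.03  0.29 -0.19  1.1  -0.    0.34] tcp [587.9  14.8  74.2] z [ 0.  0. -1.] F [0.7 0.5 0.9] T [ 0.01 -0.01  0.01] gap 0.99 grip 0.0
turn 0.0 then [-12.4  -8.   68.2] (untwisted [-12.4  -8.   68.2] ) here in frame [-12.4   8.   74.2]
```

View pics/g1.png

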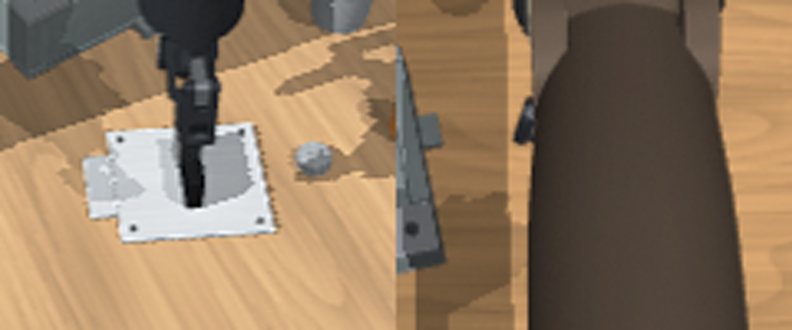

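The side view shows the open gripper above the handle at about (195,180) in the crop. The top view is blocked by the arm. I'll correct the offset and go down.

```bash
python3 -m pendant '{"hand":[85,85,85,85],"delta_pos":[[-12.4,-8,0],[0,0,20],[0,0,20],[0,0,0]],"turn":[0,0,0,0]}'; python3 go.py cover 0 0 7
```

```text
clock: 2.88
tcp_pos: [597.0, 2.7, 33.3]
eef_rot: [[-0.949, 0.315, -0.001], [0.315, 0.949, -0.0], [0.001, -0.0, -1.0]]
force: [-0.4, -0.5, 0.7]
finger_gap: 0.997
grip_force: 0.0
t 2.875 q [ 0.    0.33 -0.22  1.02 -0.    0.32] tcp [597.    2.7  33.3] z [-0.001 -0.    -1.   ] F [-0.4 -0.5  0.7] T [ 0.02  0.03 -0.01] gap 1.0 grip 0.0
turn 0.0 then [ 0.   0.6 26.3] (untwisted [ 0.   0.6 26.3] ) here in frame [ 0.  -0.6 33.3]
```

```bash
python3 -m pendant '{"hand":[85,85,50,50,50,50,50,50],"delta_pos":[[0,0,16],[0,0,10],[0,0,0],[0,0,0],[0,0,0],[0,0,0],[0,0,0],[0,0,-10]],"turn":[0,0,0,0,0,0,0,0]}' 30; python3 go.py cover 0 0 7
```

```text
clock: 3.88
tcp_pos: [596.2, 3.1, 16.9]
eef_rot: [[-0.949, 0.314, -0.002], [0.314, 0.949, -0.0], [0.002, -0.001, -1.0]]
force: [-1.1, 0.4, -2.8]
finger_gap: 0.697
grip_force: 33.8
t 3.875 q [ 0.01  0.34 -0.25  0.99 -0.    0.33] tcp [596.2   3.1  16.9] z [-0.002 -0.    -1.   ] F [-1.1  0.4 -2.8] T [-0.03 -0.02 -0.01] gap 0.7 grip 33.8
turn 0.0 then [-0.9  0.5  9.9] (untwisted [-0.9  0.5  9.9] ) here in frame [-0.9 -0.5 16.9]
```

```bash
python3 -m pendant '{"hand":[50,50,50,50,50,50,50],"delta_pos":[[0,0,-20],[0,0,-30],[0,0,-35],[0,0,-35],[0,0,-20],[0,0,0],[0,0,0]],"turn":[0,0,-0.13,-0.13,-0.13,-0.13,0]}'; python3 go.py case -143 0 110
```

```text
clock: 4.75
tcp_pos: [597.1, 3.1, 158.2]
eef_rot: [[-0.98, -0.197, 0.001], [-0.197, 0.98, -0.0], [-0.001, -0.0, -1.0]]
force: [-0.2, 0.8, -2.0]
finger_gap: 0.699
grip_force: 33.9
t 4.75 q [ 0.01  0.27 -0.02  1.28 -0.   -0.19] tcp [597.1   3.1 158.2] z [ 0.001 -0.    -1.   ] F [-0.2  0.8 -2. ] T [ 0.02  0.05 -0.06] gap 0.7 grip 33.9
turn -0.001 then [ 93.3 241.6  48.1] (untwisted [ 93.6 241.5  48.1] ) here in frame [ -49.7 -241.6  158.2]
```

```bash
python3 -m pendant '{"hand":[50,50,50,50,50,50,50,50,50],"delta_pos":[[10,20,0],[15,40,0],[17,45,0],[17,45,0],[17,45,0],[12,30,10],[5,16.5,20],[0,0,18],[0,0,0]],"turn":[0,0,0,0,0,0,0,0,0]}'; python3 go.py case -143 0 90; python3 - <<'E'
from plant import *
import cv2,numpy as np
a=grab_frame("side")[90:250,180:380]
cv2.imwrite("pics/g2.png",cv2.resize(a,None,fx=3.5,fy=3.5,interpolation=cv2.INTER_CUBIC)[:,:,::-1])
E
```

```text
clock: 5.88
tcp_pos: [455.6, 221.4, 108.1]
eef_rot: [[-0.98, -0.199, -0.003], [-0.199, 0.98, -0.001], [0.003, -0.001, -1.0]]
force: [0.2, -0.2, -2.4]
finger_gap: 0.694
grip_force: 33.7
t 5.875 q [ 0.45  0.12 -0.31  1.14  0.    0.25] tcp [455.6 221.4 108.1] z [-0.003 -0.001 -1.   ] F [ 0.2 -0.2 -2.4] T [ 0.01  0.   -0.03] gap 0.69 grip 33.7
turn 0.0 then [-2.1 -0.4 18.1] (untwisted [-2.1 -0.4 18.1] ) here in frame [-145.     0.4  108.1]
```

View pics/g2.png

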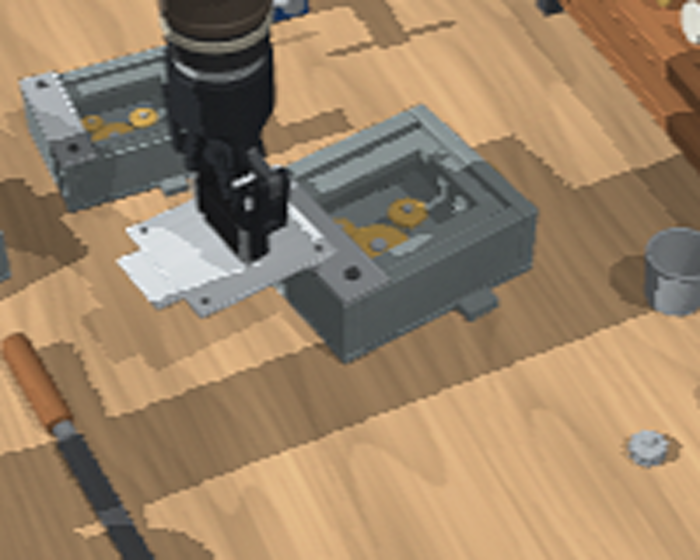

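The side view shows the cover level in the grip. Its +x edge is above the ledge at about (325,245) in the crop, and the tongue points at the robot. Lowering it now will tilt it.

```bash
python3 -m pendant '{"hand":[50,50,50,50,50],"delta_pos":[[0,0,15],[0,0,10],[0,0,4],[0,0,4],[0,0,0]],"turn":[0,0,0,0,0]}'; python3 go.py case -145 0 60
```

```text
clock: 6.55
tcp_pos: [456.8, 220.9, 76.8]
eef_rot: [[-0.98, -0.198, -0.002], [-0.198, 0.98, -0.0], [0.002, 0.0, -1.0]]
force: [-6.4, -1.7, 4.6]
finger_gap: 0.695
grip_force: 35.3
t 6.55 q [ 0.45  0.14 -0.37  1.07  0.    0.25] tcp [456.8 220.9  76.8] z [-0.002 -0.    -1.   ] F [-6.4 -1.7  4.6] T [-0.19  0.72 -0.01] gap 0.7 grip 35.3
turn -0.0 then [ 1.   0.3 16.8] (untwisted [ 1.   0.3 16.8] ) here in frame [-143.9   -0.3   76.8]
```

```bash
python3 -m pendant '{"hand":[50,50,50,50,50],"delta_pos":[[1,0,5],[1,0,5],[1,0,5],[1,0,3],[0,0,0]],"turn":[0,0,0,0,0]}'; python3 go.py case -145 0 60;  python3 - <<'E'
from plant import *
import cv2,numpy as np
a=grab_frame("side")[110:230,190:340]
cv2.imwrite("pics/g3.png",cv2.resize(a,None,fx=4.5,fy=4.5,interpolation=cv2.INTER_CUBIC)[:,:,::-1])
E
```

```text
clock: 7.18
tcp_pos: [453.7, 220.3, 58.8]
eef_rot: [[-0.98, -0.198, -0.0], [-0.198, 0.98, 0.0], [0.0, 0.0, -1.0]]
force: [-4.5, -1.4, 4.7]
finger_gap: 0.695
grip_force: 35.5
t 7.175 q [ 0.45  0.15 -0.4   1.02  0.    0.25] tcp [453.7 220.3  58.8] z [-0.  0. -1.] F [-4.5 -1.4  4.7] T [-0.17  0.48 -0.01] gap 0.7 grip 35.5
turn -0.0 then [-2.1  0.2 -1.2] (untwisted [-2.1  0.2 -1.2] ) here in frame [-147.1   -0.2   58.8]
```

View pics/g3.png

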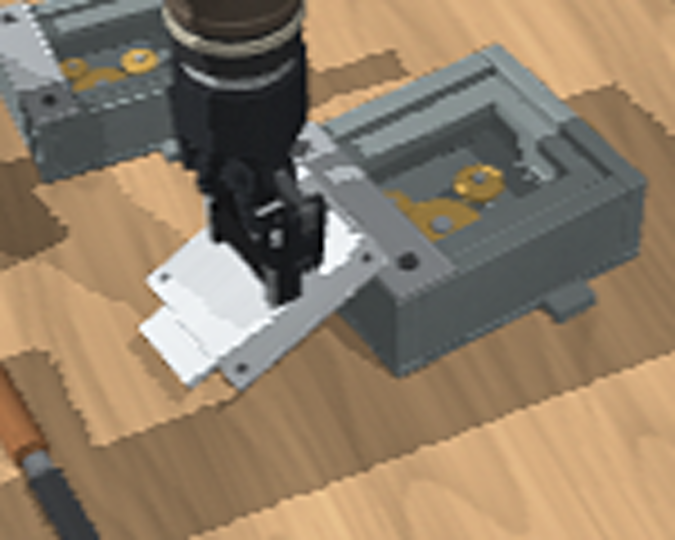

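The cover is now clearly tilted with its tongue end down, the tongue tip at about (165,360) in the crop. Next I lift it over the ledge and measure the tilt.

```bash
python3 -m pendant '{"hand":[50,50,50,50,50,50,50,50,50,50],"delta_pos":[[0,0,-20],[0,0,-35],[0,0,-30],[-20,0,-5],[-35,0,0],[-40,0,0],[-40,0,0],[-25,0,0],[-10,0,0],[0,0,0]],"turn":[0,0,0,0,0,0,0,0,0,0]}'; python3 go.py case 22 0 100;  python3 - <<'E'
from plant import *
import cv2,numpy as np
a=grab_frame("side"); cv2.imwrite("pics/s4.png",a[:,:,::-1]); a=a[80:190,230:370]
cv2.imwrite("pics/g4.png",cv2.resize(a,None,fx=5,fy=5,interpolation=cv2.INTER_CUBIC)[:,:,::-1])
E
```

```text
clock: 8.48
tcp_pos: [620.5, 254.2, 147.6]
eef_rot: [[-0.98, -0.199, -0.001], [-0.199, 0.98, -0.0], [0.001, -0.0, -1.0]]
force: [0.6, 0.6, -2.0]
finger_gap: 0.697
grip_force: 34.8
t 8.475 q [0.39 0.42 0.16 1.31 0.   0.19] tcp [620.5 254.2 147.6] z [-0.001 -0.    -1.   ] F [ 0.6  0.6 -2. ] T [-0.01  0.04 -0.02] gap 0.7 grip 34.8
turn -0.0 then [ 1.1  0.2 47.6] (untwisted [ 1.1  0.2 47.6] ) here in frame [ 23.1  -0.2 147.6]
```

View pics/g4.png

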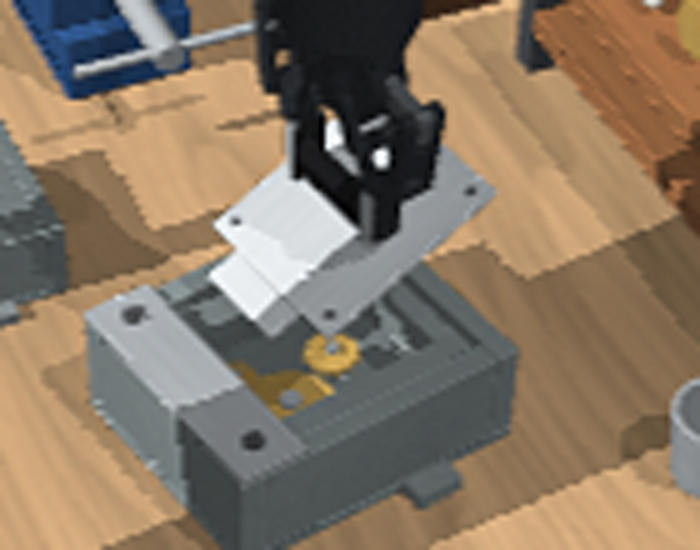

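The side view shows the tilted cover over the case opening, tongue tip at about (240,305) in the crop, just past the ledge's inner edge. Next, a fit of its pose relative to the case.

```bash
python3 - <<'E'
from fit import *
np.set_printoptions(precision=3,suppress=True)
px=lambda a:(np.array(a,float)+.5)/5-.5+[230,80]
cm=np.array([(-52,-80,75),(-95,80,75),(-95,-80,75),(95,-80,69),(-52,80,75)]); cp=px([(303,450),(85,315),(243,487),(518,350),(140,285)])
o=least_squares(lambda v:(proj("side",place(v,cm))-cp).ravel(),[598,250,.2]);C=o.x;print(C,np.sqrt(np.mean(o.fun**2)))
m=np.array([(-60,55,5),(-60,-55,5),(60,-55,5),(-82,30,5),(-82,-30,5)],float); p=px([(213,225),(328,335),(495,190),(212,275),(268,333)])
def tf(v): # v: x,z,theta,y
    c,s=np.cos(v[2]),np.sin(v[2]); return np.c_[v[0]+c*m[:,0]-s*m[:,2],m[:,1]+v[3],v[1]+s*m[:,0]+c*m[:,2]]
f=lambda v:np.r_[(proj("side",place(C,tf(v)))-p).ravel(),v[3]/4]
o=least_squares(f,[23,140,.3,0]);print("origin x,z,tilt deg,y",o.x,np.degrees(o.x[2]),np.sqrt(np.mean(o.fun**2)))
x,z,t,y=o.x
P=lambda a,b:(x+np.cos(t)*a-np.sin(t)*b, z+np.sin(t)*a+np.cos(t)*b)
print("tip",P(-82,2.5),"shoulder",P(-60,0),"edge",P(60,0))
E
```

```text
[595.48  250.906   0.21 ] 0.510033874641958
origin x,z,tilt deg,y [ 37.127 141.459   0.406   0.989] 23.27579763968985 0.40676984801761334
tip (np.float64(-39.18707328448941), np.float64(111.35266857660908)) shoulder (np.float64(-17.989685113982127), np.float64(117.74960024334099)) edge (np.float64(92.24392074041802), np.float64(165.1685009089697))
```

```bash
python3 -m pendant '{"hand":[50,50,50,50,50,50],"delta_pos":[[0,0,15],[0,0,20],[0,0,10],[0,0,6],[0,0,2],[0,0,0]],"turn":[0,0,0,0,0,0]}'; python3 go.py case -2 0 94
```

```text
clock: 9.28
tcp_pos: [620.7, 254.4, 95.9]
eef_rot: [[-0.98, -0.199, 0.001], [-0.199, 0.98, 0.0], [-0.001, 0.0, -1.0]]
force: [0.2, -0.2, -1.9]
finger_gap: 0.698
grip_force: 34.8
t 9.275 q [ 0.39  0.43  0.06  1.2  -0.    0.19] tcp [620.7 254.4  95.9] z [ 0.001  0.    -1.   ] F [ 0.2 -0.2 -1.9] T [0.02 0.01 0.02] gap 0.7 grip 34.8
turn 0.0 then [25.3  0.   1.8] (untwisted [25.3  0.   1.8] ) here in frame [23.3 -0.  95.9]
```

No contact yet. I push the tongue in under the ledge.

```bash
python3 -m pendant '{"hand":[50,50,50,50,50,50,50],"delta_pos":[[5,0,0],[6,0,0],[6,0,0],[5,0,1],[4,0,0],[0,0,0],[0,0,0]],"turn":[0,0,0,0,0,0,0]}'; python3 go.py case -2 0 94;  python3 - <<'E'
from plant import *
import cv2,numpy as np
a=grab_frame("side"); a=a[80:190,230:370]
cv2.imwrite("pics/g5.png",cv2.resize(a,None,fx=5,fy=5,interpolation=cv2.INTER_CUBIC)[:,:,::-1])
E
```

```text
clock: 10.15
tcp_pos: [595.1, 249.2, 94.2]
eef_rot: [[-0.98, -0.199, -0.0], [-0.199, 0.98, -0.0], [0.0, -0.0, -1.0]]
force: [0.6, 0.4, -4.7]
finger_gap: 0.692
grip_force: 34.4
t 10.15 q [ 0.4   0.38 -0.01  1.18 -0.    0.2 ] tcp [595.1 249.2  94.2] z [-0. -0. -1.] F [ 0.6  0.4 -4.7] T [ 0.11 -0.48  0.02] gap 0.69 grip 34.4
turn 0.0 then [-0.8  0.1  0.2] (untwisted [-0.8  0.1  0.2] ) here in frame [-2.8 -0.1 94.2]
```

View pics/g5.png

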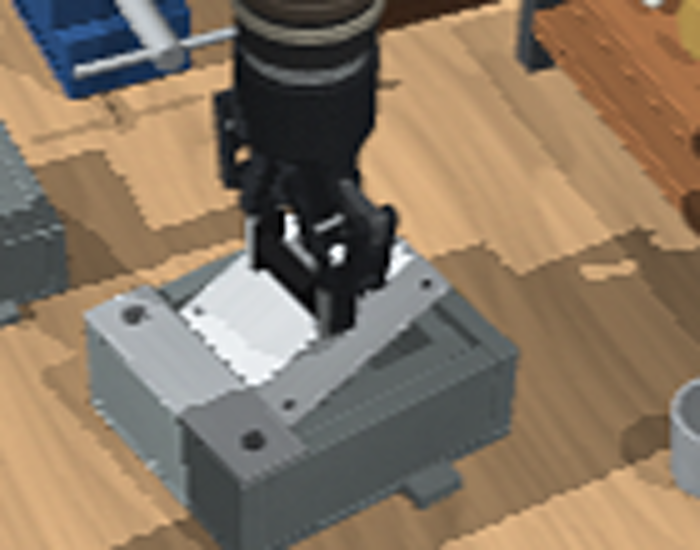

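The tongue is under the ledge and the cover is still tilted. The shoulder sits at about (250,380) in the crop, just clear of the ledge edge. Now I swing the +x end down.

```bash
python3 -m pendant '{"hand":[50,50,50,50,50,50,50],"delta_pos":[[0,0,2],[-2,0,2.5],[-2.5,0,2.5],[-2,0,2],[-2.5,0,3],[-2.5,0,3],[0,0,0]],"turn":[0,0,0,0,0,0,0]}'; python3 go.py case 13 0 67
```

```text
clock: 11.08
tcp_pos: [607.0, 251.6, 79.6]
eef_rot: [[-0.98, -0.199, 0.001], [-0.199, 0.98, 0.0], [-0.001, 0.0, -1.0]]
force: [-0.9, -0.5, 1.4]
finger_gap: 0.692
grip_force: 36.4
t 11.075 q [ 0.39  0.41 -0.    1.16 -0.    0.19] tcp [607.  251.6  79.6] z [ 0.001  0.    -1.   ] F [-0.9 -0.5  1.4] T [-0.02  0.28 -0.07] gap 0.69 grip 36.4
turn 0.0 then [-3.6  0.  12.6] (untwisted [-3.6  0.  12.6] ) here in frame [ 9.3 -0.  79.6]
```

Rail contact is light, about 3 N. I keep lowering.

```bash
python3 -m pendant '{"hand":[50,50,50,50,50,50],"delta_pos":[[-1.5,0,3],[-1.5,0,3],[-1,0,3],[0,0,2],[0,0,1.5],[0,0,0]],"turn":[0,0,0,0,0,0]}'; python3 go.py case 13 0 67;  python3 - <<'E'
from plant import *
import cv2,numpy as np
a=grab_frame("side"); a=a[80:190,230:370]
cv2.imwrite("pics/g6.png",cv2.resize(a,None,fx=5,fy=5,interpolation=cv2.INTER_CUBIC)[:,:,::-1])
E
```

```text
clock: 11.82
tcp_pos: [613.5, 253.0, 69.2]
eef_rot: [[-0.98, -0.199, 0.007], [-0.199, 0.98, 0.002], [-0.008, 0.0, -1.0]]
force: [5.5, 0.3, 8.1]
finger_gap: 0.696
grip_force: 38.8
t 11.825 q [ 0.39  0.42 -0.01  1.13 -0.    0.19] tcp [613.5 253.   69.2] z [ 0.007  0.002 -1.   ] F [5.5 0.3 8.1] T [ 0.04 -0.73  0.  ] gap 0.7 grip 38.8
turn -0.0 then [ 3.1 -0.   2.2] (untwisted [ 3.1 -0.   2.2] ) here in frame [16.1  0.  69.2]
```

View pics/g6.png

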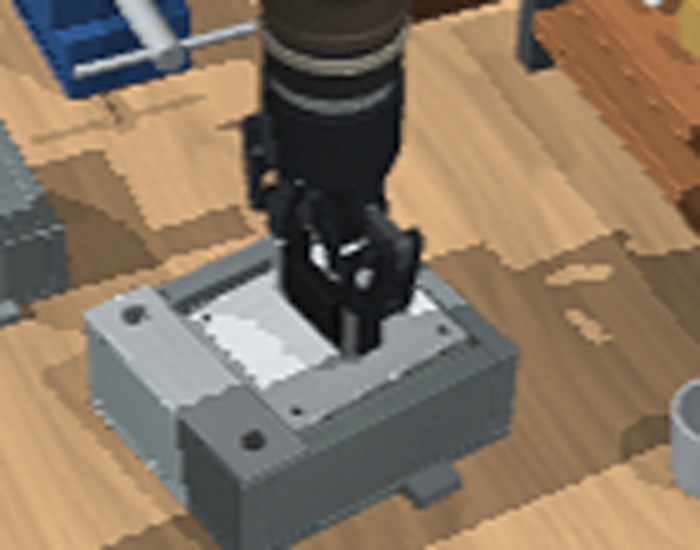

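The cover is almost flat and the tongue is under the ledge. I press a little further, let go and look.

```bash
python3 -m pendant '{"hand":[50,50,50],"delta_pos":[[-1.5,0,1],[-1,0,1],[0,0,0]],"turn":[0,0,0]}'; python3 go.py case 13 0 67
```

```text
clock: 12.25
tcp_pos: [614.9, 253.3, 66.4]
eef_rot: [[-0.98, -0.199, 0.005], [-0.199, 0.98, 0.001], [-0.005, 0.0, -1.0]]
force: [2.9, 1.2, 6.8]
finger_gap: 0.697
grip_force: 39.0
t 12.25 q [ 0.39  0.43 -0.01  1.13 -0.    0.19] tcp [614.9 253.3  66.4] z [ 0.005  0.001 -1.   ] F [2.9 1.2 6.8] T [-0.02 -0.22 -0.02] gap 0.7 grip 39.0
turn 0.0 then [ 4.4 -0.  -0.6] (untwisted [ 4.4 -0.  -0.6] ) here in frame [17.4  0.  66.4]
```

```bash
python3 -m pendant '{"hand":[50,50,50,85,85,85,85,85,85,85],"delta_pos":[[1.5,0,0],[1.5,0,0],[0,0,0],[0,0,0],[0,0,0],[0,0,0],[0,0,-10],[0,0,-30],[0,0,-40],[0,0,0]],"turn":[0,0,0,0,0,0,0,0,0,0]}'; python3 -m pendant '{"hand":[85,85,85,85,85,85],"delta_pos":[[10,0,-40],[40,0,-10],[50,0,0],[50,0,0],[50,0,0],[30,0,0]],"turn":[0,0,0,0,0,0]}'; python3 - <<'E'
from plant import *
import cv2,numpy as np
a=grab_frame("side"); a=a[100:190,240:350]; b=grab_frame("top")[115:205,170:255]
cv2.imwrite("pics/g7.png",cv2.resize(np.hstack([a,b]),None,fx=4,fy=4,interpolation=cv2.INTER_CUBIC)[:,:,::-1])
E
```

```text
clock: 13.5
tcp_pos: [611.6, 253.0, 149.7]
eef_rot: [[-0.98, -0.199, 0.007], [-0.199, 0.98, 0.003], [-0.007, 0.001, -1.0]]
force: [0.8, -0.6, 0.6]
finger_gap: 0.996
grip_force: 0.0
clock: 14.25
tcp_pos: [382.0, 205.7, 194.7]
eef_rot: [[-0.98, -0.199, -0.0], [-0.199, 0.98, -0.0], [0.001, -0.0, -1.0]]
force: [0.6, -0.4, 0.7]
finger_gap: 0.996
grip_force: 0.0
```

View pics/g7.png

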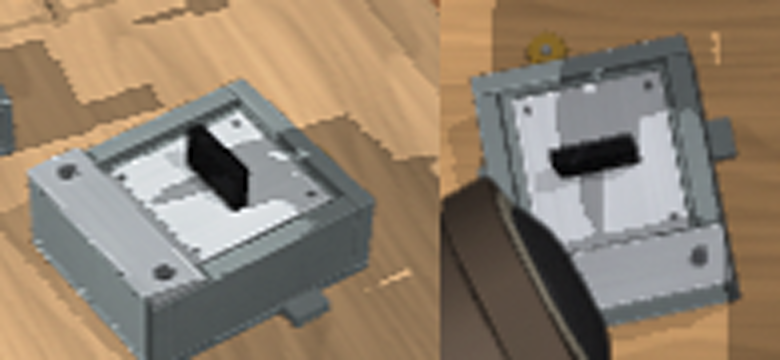

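The cover lies flat inside the kerb on all sides, handle at about (218,165) in the crop, with the tongue under the ledge and the robot clear. The final grip height of 66 mm fits an underside on the rails. I'll hand it in.

```bash
python3 -c "
from plant import ctrl
print(ctrl.hand_in())"
```

```text
the job is handed in; nothing more can be done
None
```

I handed the job in at about 14 s of robot time: the tongued cover appears flat and home under the case's ledge, released, with the plain cover never touched; no verdict came back.

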